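# Reset the end stop of the can labelling cradle

### The job

Change the can labelling cradle over to the next can: free the sliding end stop by turning both of its black clamp knobs anticlockwise as far as they go, then slide it by its upright round handle along the rail to the brass index block until you feel its spring ball drop into the notch of the block. Finish still gripping the handle, holding the stop at rest in the notch so that I can tighten the clamps; leave the can on the rollers and the things round the cradle where they are.

Things in the scene. Friction and masses are not known exactly. Their poses are not given: they have to be found in the camera images.
- label_cradle: grey bed plate of the labelling cradle, fixed, 185 x 272 mm, top 12 mm above the table; origin on the table. Plate from x = -105 to +80, y = -136 to +136 mm. Its y axis runs along the steel guide rail, which lies at x = +50 mm; index block's track at x = 0; two black rollers at x = -30 and -80 mm (robot's side) with a can lying on them, its top 97 mm above the table
- end_stop (a joint): travel of the end stop along the rail, m: grows as it slides along the cradle's -y axis; range 0 to 0.11, starts at 0 to 0.015, reaches the notch between 0.05 and 0.085. Saddle 52 x 144 mm on the rail, top 40 mm above the table; a cross arm (top 50 mm) reaches from its middle over the index block to a white stop disc. Slides with 1.5 N when free; each clamp holds 15 N or more
- handle_grip (a point): middle of the grip of the end stop's upright handle: black cylinder 20 mm across, 70 to 107 mm above the table, this point 88 mm above it; it stands in the middle of the saddle between the two knobs, 55 mm from either axis. z up
- stop_ball (a point): lowest point of the steel spring ball (12 mm across) under the cross arm when in the notch: level with the handle's axis along the rail, 50 mm from it across the rail. Pushing the ball up the block's ramp takes about 8 N; it then drops in, pulling the stop on, and 15 to 20 N push it out on the far side, where the stop slides on. Let go in the notch, the stop is pulled to its centre
- notch (a point): centre of the notch, a slot 10 mm wide along the rail in the top of the brass index block, 24.5 mm above the table, axes as the cradle's. The block is 43 mm long along the rail with a ramp 11 mm long at either end. The ball is in the notch when stop_ball and notch have the same place along the rail (y in this frame)
- knob_a (a joint): turn of the clamp knob on the -y end of the saddle, rad: 0 fully tight, 1.57 at the loose end stop, grows anticlockwise seen from above; starts at 0.1 to 0.4. The clamp lets go at about 1.0
- knob_a_grip (a point): middle of the wing of knob_a, on its upright axis: black wing 46 mm long (along this frame's x axis), 13 mm thick (y), from 54 to 78 mm above the table, this point 66 mm above it. It turns with the knob, z up; turns with about 0.1 N m
- knob_b (a joint): the same for the clamp knob on the +y end of the saddle
- knob_b_grip (a point): middle of the wing of knob_b, as for knob_a
- stop_handle: the handle of the end stop, in the middle of the saddle; its black grip can spin on its upright axis. Origin at its foot, 50 mm above the table
- waiting_can: can of brown nuts 70 mm across, 45 mm long, lying on the two rollers with its axis along the rail, 13 mm or more beyond where the stop disc comes to rest; leave alone. Origin at the centre of its underside, the end toward the disc
- date_stamp: wooden hand stamp with turned knob, 27 x 48 x 62 mm; bystander
- tally_counter: round steel tally counter 52 x 45 x 17 mm; bystander
- seal_pad_l: small yellow pad of paper seals 25 x 42 x 11 mm; bystander
- seal_pad_r: small yellow pad of paper seals 25 x 42 x 9 mm; bystander
- tape_roll: roll of pale tape lying flat, 82 mm across, 24 mm high; bystander

How it is judged:
By the outcome, as a careful person would: the job done as asked, in the order asked, and still so for the second after the job is handed in, while the arm keeps its last pose, push and grip.
It also fails if it takes over 54 s, if anything falls off the work surface, if the arm or the gripper's body presses on something with over 40 N, if the wrist force passes 120 N, or if a joint passes its speed limit or range.

### The arm

A 6-joint arm with a two-finger parallel gripper is mounted at the origin on a cart in front of the work surface, level with it; the furniture and walls round the work are solid. World frame = base frame: x ahead of the robot, y to its left, z up, the work surface at z = 0. Lengths are in m, angles in rad, forces in N, time in s.
With the tool pointing down it reaches from about 0.225 to 0.875 m from the base axis. Payload 3.4 kg.
Tool frame: the origin (TCP) lies midway between the tips of the shut fingers; the grasp point (between the pads) lies 19 mm behind it (arm.grasp_offset is the distance from the TCP to the grasp point, in m); z points along the fingers, x is the direction in which the jaws open and shut, and the axes are right-handed (so a half turn about z gives the same grasp; the last joint's range is limited). The gripper opens to 85 mm and grips with 20 to 120 N. Pads are 22 mm wide; open, the fingers measure 114 mm over their backs; the gripper's body (76 mm by 85 mm) begins 54 mm behind the grasp point. The pads swing forward as they close: fully open they stand 13 mm farther back than shut.
Start: joints at [-1.471, 0.276, 1.505, -0, 1.361, -0.121], TCP at [0.126, -0.561, 0.231] pointing down, gripper open.
Joint ranges: [-2.89, 2.89], [-0.75, 2.08], [0.22, 2.7], [-1.18, 4.32], [0.11, 2.71], [-2.7, 2.7]. Speed limits (rad/s): [2.57, 2.57, 3.14, 3.14, 3.14, 3.14].

### API

Orientations are given as a unit quaternion [x, y, z, w].
In Python, from cell import arm, eyes, spotter gives the robot as it stands.
- The arm moves only by the tool carry_out, never from a script. Its argument "series" is a list of rows, each an object with "translation": the shift along the tool's x, y, z in cm, a list of three; "twist": the turn about the tool's z in degrees; "jaw": the opening, from -1 (shut) to 1 (fully open). A call has 1 to 5 rows; each row is the pose to reach, as a shift and turn from the pose measured when the call began, along the tool's axes at that moment; what a row does not reach only later rows make up. A row lasts 1/8 s, in which the tool goes at most 62.5 mm and 10.7 degrees, less where a joint would pass 70% of its speed; a pose out of reach is approached as far as the arm can. A call with a gripper value outside its range is refused whole. The fingers move at their own pace and stop on an object; the grip force is fixed at half the most. Time passes only in rows, so rows that repeat a pose let the fingers close. It gives the time, the measured TCP pose, the force and the opening at its end, in the units of the state.
- arm.read_state(): the state, without advancing time (a new reading comes with each control period).
- eyes.snapshot(name): name is "scene" or "top"; returns (picture, depth): 420x560x3 uint8, red, green, blue; 420x560 float32, m along the optical axis (not along the pixel's ray), 0 where there is no reading.
- eyes.camera_params(name): a dict with "K" (3x3 intrinsics, pixels), "extrinsics" (4x4, takes a point from camera to world coordinates). Camera axes: x right, y down, z forward; pixel columns grow to the right and rows downward; lengths in m; the calibration is good to about 2 mm. A picture is of the moment at which its call begins. camera_params takes no time and is no camera call.
- arm.job_done(): hands the job in, once; it reports no verdict.
Trained networks look in the newest picture that a camera, given by its name, has taken for a name from the list of things; names that differ only in an ending like _2 or _b are one class to them, and where a whole thing is asked for, a point or a joint stands for the part that bears it (a point fixed in the world has none). Each returns a list of dicts, best first, with "score" (0 to 1); they miss things now and then, are a little off and sometimes report something else, mostly with a low value. They report only what shows in the picture. A call takes as long as a camera call.
- spotter.trace(thing, camera): "region" (420x560 bool, what is visible of it) and "bbox" ([centre column, centre row, width, height] in pixels, round what is visible of it).
- spotter.place_of(thing, camera): "centre" ([row, column] in pixels: a listed point, or the origin of a listed thing).
The state is a dict: "time": time; "joints": joint angles; "joint_vel": joint speeds; "effort": joint torques, N m; "eef_pos": TCP position; "eef_rot": TCP orientation; "wrist_force": force on the tool from outside, world axes, zero at the start; "moment": the same for the moment, N m; "gripper_width": finger opening in m.
Only numpy, scipy, OpenCV 4.12 (cv2) and the standard library are available. Lean on these libraries where they do the work, as an engineer would, in place of code of your own. Each camera call takes 0.05 s, during which the arm holds its last target.

## Working session

There is one attempt and no reset: what is moved stays moved. The work goes in short steps, Python scripts to look and compute and a tool call to move; the robot and the scene stay as the last step left them, time stands still between calls to the robot, and variables do not carry over. Pictures are saved under pics/ and viewed, and the job is handed in when it is done.

Besides the shell and the picture viewer there is one more tool, called after "Request:" as a command line: name --argument value ..., lists and objects as JSON in quotes. carry_out: Moves the arm, as the interface text tells. Its arguments: {"type":"object","properties":{"series":{"type":"array","items":{"type":"object","properties":{"translation":{"type":"array","items":{"type":"number"}},"twist":{"type":"number"},"jaw":{"type":"number"}}}}},"required":["series"]}

```bash
ls; mkdir -p pics; cat > h.py <<'E'
import numpy as np, cv2
from cell import arm, eyes, spotter
def snap(n,f):
    p,d=eyes.snapshot(n); cv2.imwrite('pics/'+f,p[:,:,::-1]); np.save('pics/'+f+'.npy',d); return p,d
def world(cam,r,c,d):
    P=eyes.camera_params(cam);K=np.array(P['K']);T=np.array(P['extrinsics'])
    v=np.array([(c-K[0,2])/K[0,0]*d,(r-K[1,2])/K[1,1]*d,d,1]);return (T@v)[:3]
def ray(cam,r,c):
    T=np.array(eyes.camera_params(cam)['extrinsics']);o=T[:3,3];v=world(cam,r,c,1.)-o;return o,v/np.linalg.norm(v)
def atz(cam,r,c,z):
    o,v=ray(cam,r,c);return o+v*(z-o[2])/v[2]
def tri(r1,r2):
    A=0;b=0
    for o,v in (r1,r2):
        M=np.eye(3)-np.outer(v,v);A=A+M;b=b+M@o
    p=np.linalg.solve(A,b)
    gap=[np.linalg.norm((np.eye(3)-np.outer(v,v))@(p-o)) for o,v in (r1,r2)]
    return p,gap
E
python3 - <<'E'
from h import *
np.set_printoptions(precision=4,suppress=True)
s=arm.read_state();print(s)
for n in('scene','top'):
    snap(n,n+'0.png');P=eyes.camera_params(n);print(n,P)
for t in['handle_grip','knob_a_grip','notch','stop_ball','label_cradle','stop_handle','waiting_can']:
    for n in('scene','top'):
        print(t,n,[(np.round(x['centre'],1),round(x['score'],2)) for x in spotter.place_of(t,n)][:4])
E
```

```text
pics
{'time': 0.0, 'joints': array([-1.471 ,  0.2766,  1.5061,  0.    ,  1.3607, -0.121 ]), 'joint_vel': array([-0.0017, -0.0001,  0.0002, -0.0005,  0.0003,  0.0007]), 'effort': array([ -0.0001, -41.6775, -24.58  ,   0.    ,   0.0111,  -0.    ]), 'eef_pos': array([ 0.1259, -0.5605,  0.2304]), 'eef_rot': array([ 0.7807, -0.6249, -0.0006, -0.0007]), 'wrist_force': array([-0.2065,  0.3001, -0.19  ]), 'moment': array([ 0.0273, -0.0074, -0.0177]), 'gripper_width': 0.08555383232513886}
scene {'K': array([[416.013 ,   0.    , 282.1157],
       [  0.    , 416.013 , 201.8498],
       [  0.    ,   0.    ,   1.    ]]), 'extrinsics': array([[-0.8404, -0.3494,  0.4143,  0.0717],
       [-0.5415,  0.511 , -0.6676,  0.7469],
       [ 0.0216, -0.7854, -0.6186,  0.7375],
       [ 0.    ,  0.    ,  0.    ,  1.    ]])}
top {'K': array([[504.1847,   0.    , 274.6088],
       [  0.    , 504.1847, 210.3729],
       [  0.    ,   0.    ,   1.    ]]), 'extrinsics': array([[ 0.005 , -0.9836,  0.1805,  0.2923],
       [-0.9999, -0.0025,  0.0141,  0.0554],
       [-0.0134, -0.1805, -0.9835,  1.15  ],
       [ 0
[... 223 characters left out ...]
266.7, 273.9]), 0.78), (array([293.2, 289.2]), 0.71), (array([233. , 268.2]), 0.22)]
knob_a_grip top [(array([248.4, 206. ]), 0.51)]
notch scene [(array([294.4, 288. ]), 0.55)]
notch top [(array([270.1, 201. ]), 0.51)]
stop_ball scene [(array([307.5, 267.2]), 0.89)]
stop_ball top [(array([258.8, 174.8]), 0.67), (array([235.1, 174.2]), 0.57), (array([240.4, 182.7]), 0.39)]
label_cradle scene [(array([305.8, 284.3]), 0.61)]
label_cradle top [(array([268.5, 202.1]), 0.62), (array([260.6, 177.7]), 0.5)]
stop_handle scene [(array([285.4, 252.9]), 0.63)]
stop_handle top [(array([238.3, 184.8]), 0.43)]
waiting_can scene [(array([289.3, 319.1]), 0.91)]
waiting_can top [(array([295.3, 204.6]), 0.96)]
```

```bash
python3 - <<'E'
import cv2
a=cv2.imread('pics/scene0.png');b=cv2.imread('pics/top0.png')
cv2.imwrite('pics/s0z.png',cv2.resize(a[190:370,170:410],None,fx=3.3,fy=3.3,interpolation=cv2.INTER_CUBIC))
cv2.imwrite('pics/t0z.png',cv2.resize(b[160:350,100:310],None,fx=3.1,fy=3.1,interpolation=cv2.INTER_CUBIC))
E
```

```text
(no output)
```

View pics/scene0.png

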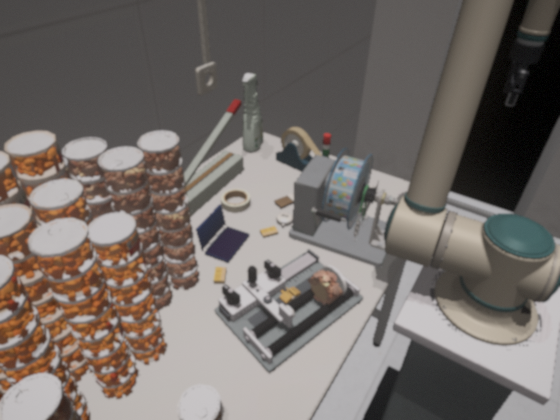

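View pics/top0.png

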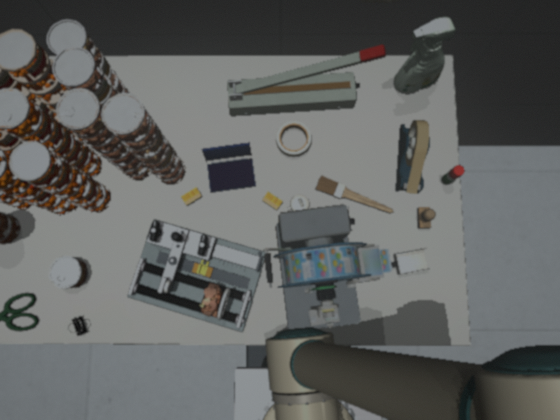

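View pics/s0z.png

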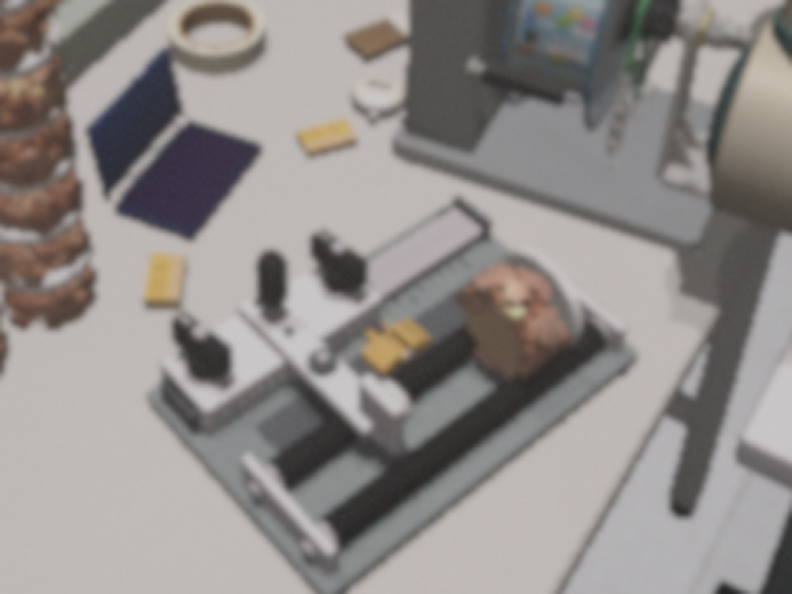

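View pics/t0z.png

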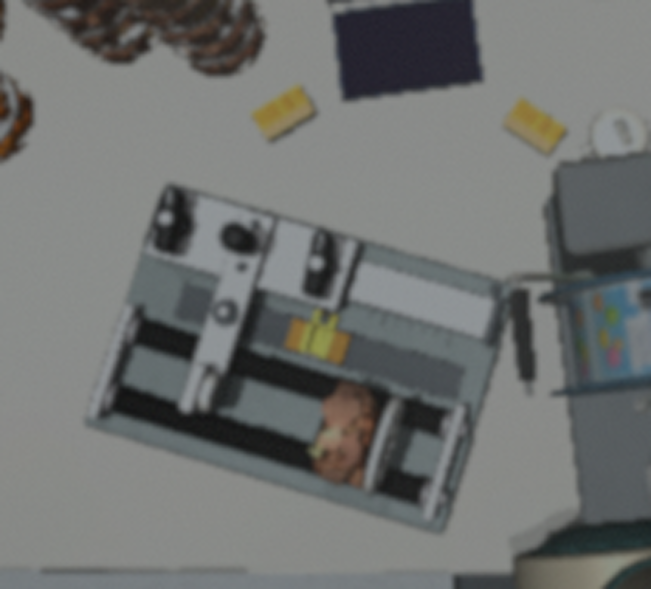

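The scene view shows the cradle with both wing knobs (px ≈(231,296) and (272,270)), the handle at (252,275), the brass block at about (290,294), and the can at (327,287). In the top view, knob_b is at (155,231), the handle at (177,236) and knob_a at (203,244). The brass block is at (202,268). Next I measure from depth.

```bash
cat > m.py <<'E'
from h import *
np.set_printoptions(precision=4,suppress=True)
def cloud(cam,d):
    P=eyes.camera_params(cam);K=np.array(P['K']);T=np.array(P['extrinsics'])
    r,c=np.mgrid[:420,:560];X=np.stack([(c-K[0,2])/K[0,0]*d,(r-K[1,2])/K[1,1]*d,d],-1)
    w=X@T[:3,:3].T+T[:3,3]; w[d==0]=np.nan; return w
E
python3 - <<'E'
from m import *
W={n:cloud(n,np.load(f'pics/{n}0.png.npy')) for n in('top','scene')}
t=W['top'];s=W['scene']
for nm,(r,c) in dict(h=(236,177),kb=(231,155),ka=(244,203),block=(268,202),tab=(320,110)).items():
    print('top',nm,t[r,c], 'z-grid'); print((t[r-6:r+7:2,c-8:c+9:2,2]*1000).round(0))
for nm,(r,c) in dict(h=(271,252),kb=(292,229),ka=(268,272),block=(294,290)).items(): print('scene',nm,s[r,c])
# plate corners at z .012
for (x,y) in [(168,185),(505,283),(443,530),(88,423)]: print(atz('top',160+y/3.1,100+x/3.1,.012))
E
```

```text
top h [0.4289 0.2742 0.1063] z-grid
[[ 40.  41.  41.  39.  42.  49.  50.  50.  54.]
 [ 44.  42. 103. 106. 102.  53.  56.  52.  52.]
 [ 43. 105. 108. 108. 110.  99.  53.  53.  53.]
 [ 43. 105. 106. 109. 106. 103.  85.  51.  51.]
 [ 43. 103. 107. 110. 108.  96.  85.  54.  53.]
 [ 39.  39. 101. 100. 100.  86.  73.  51.  48.]
 [ 41.  40.  39.  51.  54.  49.  55.  51.  41.]]
top kb [0.4432 0.328  0.0781] z-grid
[[-1.  0. 32. 77. 77. 78. 59. 43. 40.]
 [ 2.  2. 76. 82. 77. 74. 40. 40. 39.]
 [ 1. 31. 76. 79. 78. 66. 53. 45. 39.]
 [-3. 39. 78. 80. 78. 68. 58. 46. 42.]
 [ 1. 38. 78. 74. 76. 69. 57. 45. 43.]
 [34. 44. 78. 79. 70. 64. 54. 44. 40.]
 [34. 76. 77. 79. 74. 42. 45. 40. 39.]]
top ka [0.4155 0.2237 0.0779] z-grid
[[44. 47. 44. 82. 75. 80. 61. 42. 42.]
 [42. 40. 40. 76. 77. 77. 40. 40. 40.]
 [42. 40. 43. 78. 76. 72. 50. 38. 40.]
 [43. 39. 81. 79. 78. 74. 57. 39. 40.]
 [42. 38. 79. 81. 79. 67. 56. 41. 40.]
 [45. 46. 76. 76. 77. 64. 56. 46. 40.]
 [41. 41. 81. 78. 78. 53. 45. 41. 38.]]
top block [0.3681 0.2329 0.0231] z-grid
[[19. 14. 16. 12. 20. 23. 20. 20. 14.]
 [20. 26. 27. 22. 20. 23. 20. 18. 16.]
 [24. 24. 23. 28. 21. 17. 25. 13. 13.]
 [20. 24. 26. 22. 23. 16. 24. 25. 24.]
 [22. 23. 24. 17. 13. 23. 24. 19. 21.]
 [24. 24. 30. 17. 17. 26. 22. 24. 22.]
 [13. 15. 23. 16. 18. 28. 21. 21. 20.]]
top tab [0.253  0.4373 0.0061] z-grid
[[ 2.  1.  4. -1.  3.  0.  2. -2. -0.]
 [ 0.  3. -0. -0.  2.  3.  1.  1. -2.]
 [-1.  3.  4.  0. -2. -1. -6. -3.  2.]
 [ 3.  1.  1. -2.  6.  0.  3.  2.  2.]
 [ 1. -0.  2.  2.  0. -1.  3.  0. -1.]
 [-2.  2.  3.  2.  1.  0. -4.  2. -2.]
 [-0.  1.  0.  3.  3. -1.  4.  3.  0.]]
scene h [0.4231 0.2889 0.1049]
scene kb [0.4443 0.3393 0.0761]
scene ka [0.4101 0.2353 0.0734]
scene block [0.3632 0.2341 0.0181]
[0.4788 0.348  0.012 ]
[0.407  0.0977 0.012 ]
[0.2312 0.1402 0.012 ]
[0.3048 0.3974 0.012 ]
```

```bash
cat > fit.py <<'E'
from m import *
def pts(w,c,r,z0,z1):
    m=(np.hypot(w[...,0]-c[0],w[...,1]-c[1])<r)&(w[...,2]>z0)&(w[...,2]<z1); return w[m]
def rep(Wt,Ws,h0,yaw):
    u=np.array([np.sin(-yaw),np.cos(yaw)]);  # cradle +y
    for cam,w in(('top',Wt),('scene',Ws)):
        p=pts(w,h0,.022,.098,.116);print(cam,'handle top',len(p),(p[:,:2].max(0)+p[:,:2].min(0))/2,p.mean(0))
        for n,sg in(('b',1),('a',-1)):
            k=np.array(h0[:2])+sg*.055*u
            p=pts(w,k,.033,.071,.086)
            q=p[:,:2].astype(np.float32);rc=cv2.minAreaRect(q)
            cv=np.cov(q.T);e,V=np.linalg.eigh(cv);v=V[:,1];v=v*np.sign(v[0])
            print(cam,'knob',n,len(p),'mean',p.mean(0),'rect',np.round(rc[0],4),np.round(rc[1],4),'axis deg world',np.degrees(np.arctan2(v[1],v[0])),'rel cradle',np.degrees(np.arctan2(v[1],v[0])-yaw))
E
python3 - <<'E'
from fit import *
W={n:cloud(n,np.load(f'pics/{n}0.png.npy')) for n in('top','scene')}
rep(W['top'],W['scene'],(.428,.277),np.radians(-16))
# rail/saddle edges: plate mask from top
t=W['top']
R=np.array([[np.cos(-.2793),-np.sin(-.2793)],[np.sin(-.2793),np.cos(-.2793)]])
m=(t[...,2]>.007)&(t[...,2]<.13)&(np.hypot(t[...,0]-.355,t[...,1]-.246)<.18)&(t[...,1]<.42)
m=cv2.morphologyEx(m.astype(np.uint8),cv2.MORPH_OPEN,np.ones((5,5)))
n,l,st,ce=cv2.connectedComponentsWithStats(m);k=l[260,180] ;m=l==k
rc=cv2.minAreaRect(t[m][:,:2].astype(np.float32));print('plate',rc)
E
```

```text
top handle top 67 [0.4295 0.2791] [0.4292 0.2788 0.1055]
top knob b 128 mean [0.445  0.3318 0.0776] rect [0.4456 0.3321] [0.0138 0.0448] axis deg world -7.851126040633853 rel cradle 8.148873959366147
top knob a 132 mean [0.4139 0.2265 0.0777] rect [0.4144 0.227 ] [0.0138 0.0454] axis deg world -10.534909999171305 rel cradle 5.465090000828695
scene handle top 65 [0.4273 0.2829] [0.4263 0.2841 0.1041]
scene knob b 130 mean [0.4425 0.336  0.0766] rect [0.4437 0.3351] [0.0123 0.0462] axis deg world -6.251055158669195 rel cradle 9.748944841330806
scene knob a 115 mean [0.411  0.231  0.0765] rect [0.4119 0.2297] [0.0136 0.0455] axis deg world -9.57994382587786 rel cradle 6.42005617412214
plate ((0.35518166422843933, 0.24658125638961792), (0.2721695601940155, 0.1851196587085724), 73.83845520019531)
```

```bash
python3 - <<'E'
from fit import *
t=cloud('top',np.load('pics/top0.png.npy'));s=cloud('scene',np.load('pics/scene0.png.npy'))
# coarse max height map, 5cm
H=np.full((18,20),-1.)
for w in(t,s):
    p=w.reshape(-1,3);p=p[np.isfinite(p[:,0])]
    i=np.floor((p[:,0]-0)/.05).astype(int);j=np.floor((p[:,1]+.5)/.05).astype(int)
    ok=(i>=0)&(i<18)&(j>=0)&(j<20);np.maximum.at(H,(i[ok],j[ok]),p[ok,2])
print('cols y from -.5'); print((H*100).round().astype(int))
x=np.array([np.cos(np.radians(-16.1)),np.sin(np.radians(-16.1))]);y=np.array([-x[1],x[0]]);o=np.array([.3552,.2466])+.0125*x
for n,d in(('top',t),('scene',s)):
    img=cv2.cvtColor(cv2.imread(f'pics/{n}0.png'),cv2.COLOR_BGR2HSV)
    m=(img[...,0]>15)&(img[...,0]<32)&(img[...,1]>110)&(np.hypot(d[...,0]-.367,d[...,1]-.235)<.04)
    l=(d[m][:,:2]-o)@np.stack([x,y],1);print(n,m.sum(),'local min/max',np.percentile(l,[3,97],0),'mid',np.percentile(l,[3,97],0).mean(0),'z',d[m][:,2].mean())
p=atz('top',270.1,201,.0245);q=atz('scene',294.4,288,.0245);print(p,q,'local',[(a[:2]-o)@np.stack([x,y],1) for a in(p,q)])
print(tri(ray('top',270.1,201),ray('scene',294.4,288)))
a=cv2.imread('pics/top0.png')[245:295,175:230];b=cv2.imread('pics/scene0.png')[275:315,265:315]
cv2.imwrite('pics/blk.png',np.hstack([cv2.resize(a,(400,360),interpolation=cv2.INTER_CUBIC),cv2.resize(b,(400,360),interpolation=cv2.INTER_CUBIC)]))
E
```

```text
cols y from -.5
[[-100 -100 -100 -100 -100 -100    1    1   21   22   22   21    1    1
   -75  -75  -75  -75  -75  -75]
 [  34 -100 -100 -100 -100 -100    0    1   16   21   21   18    1    0
   -74  -75  -74  -75  -75  -75]
 [  35  -75  -75  -75  -75  -75  -65  -65   45   41   27   20    1    1
   -75  -75  -74  -75  -75  -75]
 [-100  -76  -75  -75  -75  -75  -65   71   71   54   36   20    0    0
     0    0    0    0    0 -100]
 [ -75  -75    1    1    1    1    1   80   77   52   35   20    4    4
     1    1    1    1    1    4]
 [ -76  -76    1    1    1    1   76   78   16   17    3    3    4   10
    10    4    4    2    1    4]
 [ -75  -75    1    1    1    1    6   21   24   25   24   20    4   10
    10    8    8    4    1    5]
 [-100 -100    0    1    4    3    5    8   24   25   24   21    4    3
     8    6    6    4    1    5]
 [-100 -100    1    1    3    3    5   19   24   19   19   19    3    3
     9   11    8    4    1    1]
 [-100 -100    0    1    7    1    1    1   19   19   19   19    1    1
     1    5    8    4    1   32]
 [-100 -100    1    1    6    7   
[... 531 characters left out ...]
2   21   18   16   13   11    9
     1    1    1    1   32   32]
 [-100 -100    1   11   26   26   26    6    6    6    6    6    6    6
     1    1    1    1    1    1]
 [  42   43   44   44   45   46   47   48   49   50   50   51   52   53
    54   55   56   56   44   32]]
top 152 local min/max [[-0.0086 -0.0303]
 [ 0.0124  0.0087]] mid [ 0.0019 -0.0108] z 0.022598588247748592
scene 135 local min/max [[-0.0123 -0.0237]
 [ 0.0094  0.0115]] mid [-0.0015 -0.0061] z 0.0215013968659977
[0.3633 0.2347 0.0245] [0.3636 0.242  0.0245] local [array([-0.0014, -0.0091]), array([-0.0031, -0.0021])]
(array([0.3651, 0.2365, 0.0173]), [np.float64(0.0014733956284117826), np.float64(0.0014733956284117547)])
```

View pics/blk.png

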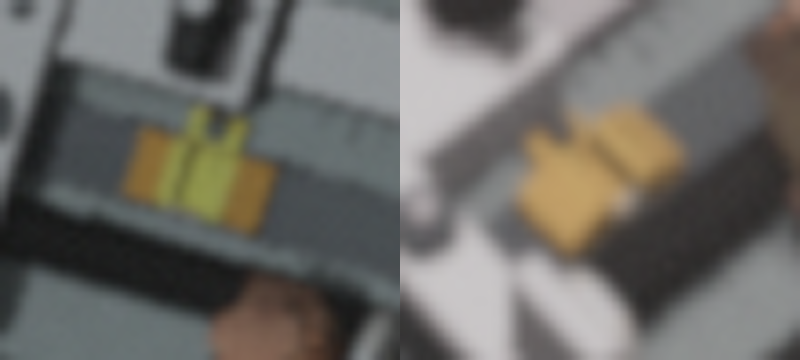

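```bash
cat > go.py <<'E'
from m import *
from scipy.spatial.transform import Rotation as Ro
def st():
    s=arm.read_state();R=Ro.from_quat(s['eef_rot']).as_matrix();yaw=np.degrees(np.arctan2(R[1,0],R[0,0]))
    print('t %.2f'%s['time'],'p',s['eef_pos'],'yaw %.1f'%yaw,'F',s['wrist_force'].round(1),'M',s['moment'].round(2),'w %.4f'%s['gripper_width'],'z',R[:,2].round(3),'q6 %.2f'%s['joints'][5]);return s,R,yaw
def go(*P):
    s,R,yaw=st()
    for p in P:
        d=R.T@(np.array(p[:3])-s['eef_pos'])*100
        tw='' if len(p)<4 else 'twist %.1f'%(-((p[3]-yaw+180)%360-180))
        print(p,'->',d.round(2),'len %.1f'%np.linalg.norm(d),tw)
E
python3 -c "
from go import *
go((.15,-.53,.29),(.19,-.49,.33),(.23,-.45,.36),(.27,-.41,.37),(.31,-.36,.37,-98))"
```

```text
t 0.80 p [ 0.1259 -0.5611  0.2313] yaw -77.3 F [-0.6 -0.8 -0.6] M [ 0.03 -0.   -0.03] w 0.0857 z [ 0. -0. -1.] q6 -0.12
(0.15, -0.53, 0.29) -> [-2.5  -3.03 -5.87] len 7.1 
(0.19, -0.49, 0.33) -> [-5.53 -7.81 -9.87] len 13.7 
(0.23, -0.45, 0.36) -> [ -8.56 -12.59 -12.87] len 19.9 
(0.27, -0.41, 0.37) -> [-11.58 -17.37 -13.87] len 25.1 
(0.31, -0.36, 0.37, -98) -> [-15.59 -22.37 -13.87] len 30.6 twist 20.7
```

Request:
carry_out --series '[{"translation": [-2.5, -3, -5.5], "twist": 0, "jaw": 1}, {"translation": [-5.5, -7.5, -9.5], "twist": 0, "jaw": 1}, {"translation": [-8.5, -12, -13], "twist": 0, "jaw": 1}, {"translation": [-11.5, -17, -14], "twist": 10, "jaw": 1}, {"translation": [-15.5, -22, -14], "twist": 20, "jaw": 1}]'

```text
time: 1.42
eef_pos: [0.2978, -0.374, 0.3724]
eef_rot: [-0.664, 0.748, -0.002, -0.0]
wrist_force: [1.9, -0.6, -0.7]
gripper_width: 0.0849
```

```bash
python3 -c "
from go import *
go((.35,-.31,.37),(.39,-.25,.37),(.42,-.19,.37),(.44,-.13,.37),(.45,-.07,.37,-98))"
```

```text
t 1.43 p [ 0.2978 -0.374   0.3724] yaw -96.7 F [ 1.9 -0.6 -0.7] M [-0.03 -0.08  0.04] w 0.0849 z [ 0.002 -0.003 -1.   ] q6 0.64
(0.35, -0.31, 0.37) -> [-6.97 -4.43  0.23] len 8.3 
(0.39, -0.25, 0.37) -> [-13.4   -7.7    0.22] len 15.5 
(0.42, -0.19, 0.37) -> [-19.71  -9.97   0.21] len 22.1 
(0.44, -0.13, 0.37) -> [-25.9  -11.25   0.19] len 28.2 
(0.45, -0.07, 0.37, -98) -> [-31.98 -11.54   0.18] len 34.0 twist 1.3
```

Request:
carry_out --series '[{"translation": [-5.5, -3.5, 0.2], "twist": 0, "jaw": 1}, {"translation": [-11, -6.5, 0.2], "twist": 0, "jaw": 1}, {"translation": [-17, -9, 0.2], "twist": 0, "jaw": 0.5}, {"translation": [-23, -11, 0.2], "twist": 0, "jaw": 0.2}, {"translation": [-29, -11.5, 0.2], "twist": 1, "jaw": 0}]'

```text
time: 2.05
eef_pos: [0.4461, -0.1026, 0.3697]
eef_rot: [-0.658, 0.753, -0.002, 0.0]
wrist_force: [0.8, 0.9, 0.0]
gripper_width: 0.0428
```

```bash
python3 -c "
from go import *
go((.45,.02,.37),(.444,.08,.37),(.43,.14,.36),(.42,.2,.32),(.413,.228,.27,-100))"
```

```text
t 2.05 p [ 0.4461 -0.1026  0.3697] yaw -97.8 F [0.8 0.9 0. ] M [-0.02  0.02 -0.05] w 0.0428 z [ 0.003 -0.003 -1.   ] q6 1.33
(0.45, 0.02, 0.37) -> [-12.2    1.27  -0.06] len 12.3 
(0.444, 0.08, 0.37) -> [-18.07   2.68  -0.08] len 18.3 
(0.43, 0.14, 0.36) -> [-23.83   4.88   0.89] len 24.3 
(0.42, 0.2, 0.32) -> [-29.65   6.7    4.87] len 30.8 
(0.413, 0.228, 0.27, -100) -> [-32.34   7.78   9.86] len 34.7 twist 2.2
```

Request:
carry_out --series '[{"translation": [-6, 0.5, 0], "twist": 0, "jaw": 0}, {"translation": [-12, 1.2, 0], "twist": 0, "jaw": 0}, {"translation": [-18, 2.7, 0], "twist": 0, "jaw": 0}, {"translation": [-24, 5, 1], "twist": 1, "jaw": 0}, {"translation": [-29.5, 6.7, 4], "twist": 2, "jaw": 0}]'

```text
time: 2.68
eef_pos: [0.4206, 0.1967, 0.332]
eef_rot: [-0.644, 0.765, -0.003, 0.002]
wrist_force: [0.2, -0.3, 0.4]
gripper_width: 0.0428
```

```bash
python3 -c "
from go import *
go((.4137,.2282,.25,-100),(.4137,.2282,.14,-100))"
```

```text
t 2.67 p [0.4206 0.1967 0.332 ] yaw -99.8 F [ 0.2 -0.3  0.4] M [-0.02  0.02  0.02] w 0.0428 z [ 0.008 -0.002 -1.   ] q6 2.03
(0.4137, 0.2282, 0.25, -100) -> [-2.99  1.28  8.19] len 8.8 twist 0.2
(0.4137, 0.2282, 0.14, -100) -> [-3.    1.37 19.19] len 19.5 twist 0.2
```

Request:
carry_out --series '[{"translation": [-2, 0.8, 4], "twist": 0, "jaw": 0}, {"translation": [-3, 1.3, 9], "twist": 0, "jaw": 0}, {"translation": [-3, 1.3, 14], "twist": 0, "jaw": 0}, {"translation": [-3, 1.3, 19], "twist": 0, "jaw": 0}, {"translation": [-3, 1.3, 19], "twist": 0, "jaw": 0}]'

```text
time: 3.3
eef_pos: [0.4113, 0.2271, 0.139]
eef_rot: [-0.644, 0.765, -0.002, -0.002]
wrist_force: [0.8, 0.4, 1.5]
gripper_width: 0.0427
```

```bash
python3 -c "
from go import *
go((.4137,.2282,.10,-100),(.4137,.2282,.058,-100))
snap('scene','s1.png');snap('top','t1.png')
a=cv2.imread('pics/s1.png')[190:350,170:370];b=cv2.imread('pics/t1.png')[190:320,110:290]
cv2.imwrite('pics/z1.png',np.hstack([cv2.resize(a,(400,320)),cv2.resize(b,(400,320))]))
"
```

```text
t 3.30 p [0.4113 0.2271 0.139 ] yaw -99.8 F [0.8 0.4 1.5] M [-0.01  0.05 -0.04] w 0.0427 z [-0.001 -0.005 -1.   ] q6 2.10
(0.4137, 0.2282, 0.1, -100) -> [-0.17 -0.21  3.9 ] len 3.9 twist 0.2
(0.4137, 0.2282, 0.058, -100) -> [-0.19 -0.21  8.1 ] len 8.1 twist 0.2
```

View pics/z1.png

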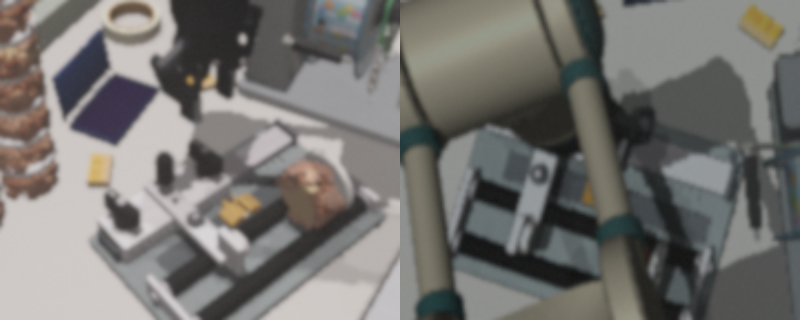

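The scene view shows the open fingers above knob_a, clear of the handle, so I descend.

Request:
carry_out --series '[{"translation": [-0.2, -0.2, 3], "twist": 0, "jaw": 0}, {"translation": [-0.2, -0.2, 6], "twist": 0, "jaw": 0}, {"translation": [-0.2, -0.2, 8], "twist": 0, "jaw": 0}, {"translation": [-0.2, -0.2, 8], "twist": 0, "jaw": 0}]'

```text
time: 3.9
eef_pos: [0.4195, 0.2303, 0.0643]
eef_rot: [-0.644, 0.765, -0.004, 0.004]
wrist_force: [0.7, 0.2, 0.7]
gripper_width: 0.0428
```

Request:
carry_out --series '[{"translation": [0, 0, 0], "twist": 0, "jaw": -0.3}, {"translation": [0, 0, 0], "twist": 0, "jaw": -0.5}, {"translation": [0, 0, 0], "twist": 0, "jaw": -0.8}, {"translation": [0, 0, 0], "twist": 0, "jaw": -1}]'

```text
time: 4.4
eef_pos: [0.4203, 0.2273, 0.0661]
eef_rot: [-0.646, 0.764, -0.007, 0.003]
wrist_force: [-0.9, -10.9, 10.8]
gripper_width: 0.0109
```

```bash
python3 -c "
from go import *
st()"
```

```text
t 4.40 p [0.4203 0.2273 0.0661] yaw -99.6 F [ -0.9 -10.9  10.8] M [-1.9  -0.02  0.07] w 0.0109 z [ 0.013 -0.007 -1.   ] q6 2.10
```

Request:
carry_out --series '[{"translation": [0, 0, 0], "twist": 0, "jaw": -1}]'

```text
time: 4.53
eef_pos: [0.4202, 0.2268, 0.0663]
eef_rot: [-0.646, 0.764, -0.007, 0.003]
wrist_force: [1.7, 3.9, -14.8]
gripper_width: 0.0109
```

```bash
python3 -c "
from go import *
st()
snap('scene','s2.png');snap('top','t2.png')
st()
a=cv2.imread('pics/s2.png')[190:350,170:370];b=cv2.imread('pics/t2.png')[190:320,110:290]
cv2.imwrite('pics/z2.png',np.hstack([cv2.resize(a,(400,320)),cv2.resize(b,(400,320))]))
"
```

```text
t 4.53 p [0.4202 0.2268 0.0663] yaw -99.6 F [  1.7   3.9 -14.8] M [ 0.86 -0.14  0.13] w 0.0109 z [ 0.013 -0.007 -1.   ] q6 2.10
t 4.62 p [0.4202 0.2269 0.0662] yaw -99.6 F [ 0.8 -2.1 -2.2] M [-0.19 -0.09  0.14] w 0.0110 z [ 0.013 -0.007 -1.   ] q6 2.10
```

View pics/z2.png

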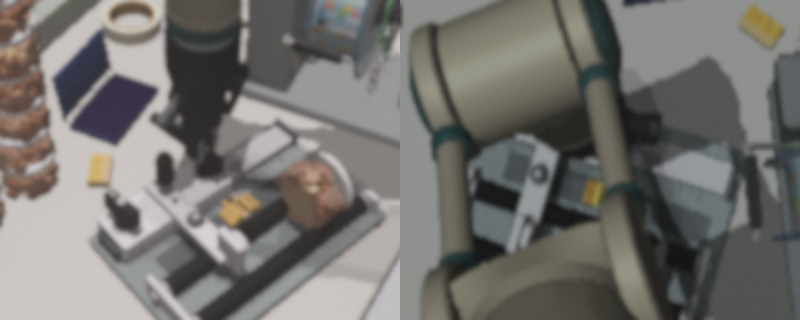

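Request:
carry_out --series '[{"translation": [0, 0, 0], "twist": 0, "jaw": -0.4}, {"translation": [0, 0, 0], "twist": 0, "jaw": -0.3}]'

```text
time: 4.88
eef_pos: [0.4206, 0.2274, 0.0666]
eef_rot: [-0.646, 0.764, -0.007, 0.003]
wrist_force: [0.2, 0.8, 0.2]
gripper_width: 0.0297
```

```bash
python3 -c "
from go import *
go((.4137,.2275,.066,-100),(.4137,.2275,.0575,-100)); print(arm.read_state()['joints'])"
```

```text
t 4.88 p [0.4206 0.2274 0.0666] yaw -99.6 F [0.2 0.8 0.2] M [ 0.02 -0.02 -0.02] w 0.0297 z [ 0.014 -0.006 -1.   ] q6 2.10
(0.4137, 0.2275, 0.066, -100) -> [0.11 0.68 0.05] len 0.7 twist 0.4
(0.4137, 0.2275, 0.0575, -100) -> [0.1 0.7 0.9] len 1.1 twist 0.4
[ 0.3583  0.2868  1.957  -0.0138  0.8871  2.1048]
```

Request:
carry_out --series '[{"translation": [0.1, 0.7, 0.1], "twist": 0, "jaw": -0.3}, {"translation": [0.1, 0.7, 0.9], "twist": 0, "jaw": -0.3}, {"translation": [0.1, 0.7, 0.9], "twist": 0, "jaw": -0.3}]'

```text
time: 5.25
eef_pos: [0.413, 0.2274, 0.0568]
eef_rot: [-0.646, 0.764, -0.007, 0.003]
wrist_force: [0.4, 0.2, -0.3]
gripper_width: 0.03
```

```bash
python3 -c "
from go import *
go((.4137,.2275,.0575,-100)); print(arm.read_state()['joints'])"
```

```text
t 5.25 p [0.413  0.2274 0.0568] yaw -99.6 F [ 0.4  0.2 -0.3] M [ 0.04  0.   -0.01] w 0.0300 z [ 0.012 -0.007 -1.   ] q6 2.11
(0.4137, 0.2275, 0.0575, -100) -> [-0.02 -0.07 -0.07] len 0.1 twist 0.4
[ 0.364   0.2923  1.982  -0.0142  0.8581  2.1109]
```

Good. Now I grip and turn a little at first.

Request:
carry_out --series '[{"translation": [0, 0, 0], "twist": 0, "jaw": -0.6}, {"translation": [0, 0, 0], "twist": 0, "jaw": -1}, {"translation": [0, 0, 0], "twist": 0, "jaw": -1}, {"translation": [0, 0, 0], "twist": 0, "jaw": -1}]'

```text
time: 5.75
eef_pos: [0.413, 0.2279, 0.0569]
eef_rot: [-0.646, 0.764, -0.006, 0.003]
wrist_force: [-1.0, 4.3, -0.7]
gripper_width: 0.0121
```

```bash
python3 -c "
from go import *
st()"
```

```text
t 5.75 p [0.413  0.2279 0.0569] yaw -99.6 F [-1.   4.3 -0.7] M [0.72 0.14 0.12] w 0.0121 z [ 0.013 -0.006 -1.   ] q6 2.11
```

Request:
carry_out --series '[{"translation": [0, 0, 0], "twist": -8, "jaw": -1}, {"translation": [0, 0, 0], "twist": -16, "jaw": -1}, {"translation": [0, 0, 0], "twist": -20, "jaw": -1}]'

```text
time: 6.12
eef_pos: [0.4131, 0.2277, 0.0569]
eef_rot: [0.769, -0.639, 0.007, -0.002]
wrist_force: [-0.1, 0.9, -0.0]
gripper_width: 0.0117
```

```bash
python3 -c "
from go import *
st()"
```

```text
t 6.12 p [0.4131 0.2277 0.0569] yaw -79.5 F [-0.1  0.9 -0. ] M [ 0.37 -0.06 -0.09] w 0.0117 z [ 0.013 -0.006 -1.   ] q6 1.76
```

Request:
carry_out --series '[{"translation": [0, 0, 0], "twist": -10, "jaw": -1}, {"translation": [0, 0, 0], "twist": -20, "jaw": -1}, {"translation": [0, 0, 0], "twist": -30, "jaw": -1}, {"translation": [0, 0, 0], "twist": -40, "jaw": -1}, {"translation": [0, 0, 0], "twist": -50, "jaw": -1}]'

```text
time: 6.75
eef_pos: [0.4134, 0.2272, 0.0568]
eef_rot: [0.968, -0.252, 0.007, 0.002]
wrist_force: [1.1, -1.3, -1.4]
gripper_width: 0.012
```

```bash
python3 -c "
from go import *
st()"
```

```text
t 6.75 p [0.4134 0.2272 0.0568] yaw -29.2 F [ 1.1 -1.3 -1.4] M [ 0.37 -0.08 -0.07] w 0.0120 z [ 0.013 -0.007 -1.   ] q6 0.88
```

Request:
carry_out --series '[{"translation": [0, 0, 0], "twist": -6, "jaw": -1}, {"translation": [0, 0, 0], "twist": -12, "jaw": -1}, {"translation": [0, 0, 0], "twist": -15, "jaw": -1}]'

```text
time: 7.12
eef_pos: [0.4137, 0.2272, 0.0568]
eef_rot: [0.992, -0.124, 0.007, 0.002]
wrist_force: [0.6, -1.3, -0.7]
gripper_width: 0.0121
```

```bash
python3 -c "
from go import *
st()"
```

```text
t 7.12 p [0.4137 0.2272 0.0568] yaw -14.2 F [ 0.6 -1.3 -0.7] M [ 0.38 -0.   -1.04] w 0.0121 z [ 0.013 -0.006 -1.   ] q6 0.62
```

Request:
carry_out --series '[{"translation": [0, 0, 0], "twist": -2, "jaw": -1}, {"translation": [0, 0, 0], "twist": -4, "jaw": -1}]'

```text
time: 7.38
eef_pos: [0.4137, 0.2271, 0.0569]
eef_rot: [0.996, -0.09, 0.007, 0.002]
wrist_force: [0.1, -0.3, 0.3]
gripper_width: 0.0116
```

```bash
python3 -c "
from go import *
st()"
```

```text
t 7.38 p [0.4137 0.2271 0.0569] yaw -10.4 F [ 0.1 -0.3  0.3] M [ 0.23  0.03 -2.05] w 0.0116 z [ 0.013 -0.005 -1.   ] q6 0.55
```

The loose end stop is reached: the moment rose to 2 N m at yaw ≈ -14°. I relax, open and lift.

Request:
carry_out --series '[{"translation": [0, 0, 0], "twist": 3, "jaw": -1}, {"translation": [0, 0, 0], "twist": 4, "jaw": -0.6}, {"translation": [0, 0, 0], "twist": 4, "jaw": -0.2}, {"translation": [0, 0, -3], "twist": 4, "jaw": 0}, {"translation": [0, 0, -7], "twist": 4, "jaw": 0}]'

```text
time: 8.0
eef_pos: [0.412, 0.227, 0.1268]
eef_rot: [0.992, -0.124, 0.006, 0.003]
wrist_force: [0.5, -0.1, -0.3]
gripper_width: 0.0428
```

```bash
python3 -c "
from go import *
go((.4440,.3330,.135),(.4443,.333,.135,-97))"
```

```text
t 8.00 p [0.412  0.227  0.1268] yaw -14.2 F [ 0.5 -0.1 -0.3] M [ 0.03 -0.   -0.05] w 0.0428 z [ 0.011 -0.007 -1.   ] q6 0.62
(0.444, 0.333, 0.135) -> [  0.51 -11.06  -0.86] len 11.1 
(0.4443, 0.333, 0.135, -97) -> [  0.54 -11.06  -0.86] len 11.1 twist 82.8
```

Request:
carry_out --series '[{"translation": [0.1, -2, -1.5], "twist": 10, "jaw": 0}, {"translation": [0.3, -6, -1.5], "twist": 20, "jaw": 0}, {"translation": [0.5, -10, -1.5], "twist": 30, "jaw": 0}, {"translation": [0.5, -11, -1.5], "twist": 40, "jaw": 0}, {"translation": [0.5, -11, -1.5], "twist": 50, "jaw": 0}]'

```text
time: 8.62
eef_pos: [0.444, 0.3334, 0.1412]
eef_rot: [0.847, -0.532, 0.007, 0.0]
wrist_force: [-0.3, -1.0, 0.5]
gripper_width: 0.0427
```

Request:
carry_out --series '[{"translation": [0, 0, 0], "twist": 10, "jaw": 0}, {"translation": [0, 0, 0], "twist": 20, "jaw": 0}, {"translation": [0, 0, 0], "twist": 30, "jaw": 0}, {"translation": [0, 0, 0], "twist": 33, "jaw": 0}]'

```text
time: 9.12
eef_pos: [0.4439, 0.3332, 0.1411]
eef_rot: [-0.661, 0.751, -0.007, 0.001]
wrist_force: [0.2, -0.6, 0.0]
gripper_width: 0.0429
```

```bash
python3 -c "
from go import *
go((.4441,.3331,.12,-97),(.4441,.3331,.085,-97),(.4441,.3331,.0575,-97))
snap('scene','s3.png');snap('top','t3.png')
a=cv2.imread('pics/s3.png')[190:350,170:370];b=cv2.imread('pics/t3.png')[190:320,110:290]
cv2.imwrite('pics/z3.png',np.hstack([cv2.resize(a,(400,320)),cv2.resize(b,(400,320))]))"
```

```text
t 9.12 p [0.4439 0.3332 0.1411] yaw -97.3 F [ 0.2 -0.6  0. ] M [ 0.01  0.03 -0.04] w 0.0429 z [ 0.012 -0.009 -1.   ] q6 2.23
(0.4441, 0.3331, 0.12, -97) -> [-0.    0.01  2.11] len 2.1 twist -0.3
(0.4441, 0.3331, 0.085, -97) -> [-0.03  0.05  5.61] len 5.6 twist -0.3
(0.4441, 0.3331, 0.0575, -97) -> [-0.05  0.08  8.36] len 8.4 twist -0.3
```

View pics/z3.png

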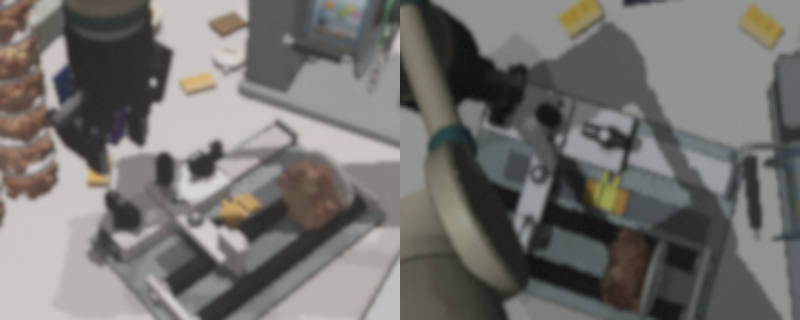

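Knob_a's wing now lies along the rail (about px (203,250) in the top view), and the open gripper is over knob_b. I descend onto it.

Request:
carry_out --series '[{"translation": [0, 0, 3], "twist": 0, "jaw": -0.2}, {"translation": [0, 0, 5.5], "twist": 0, "jaw": -0.3}, {"translation": [0, 0.1, 7.5], "twist": 0, "jaw": -0.3}, {"translation": [0, 0.1, 8.4], "twist": 0, "jaw": -0.3}, {"translation": [0, 0.1, 8.4], "twist": 0, "jaw": -0.3}]'

```text
time: 9.85
eef_pos: [0.444, 0.3328, 0.057]
eef_rot: [-0.662, 0.75, -0.007, 0.001]
wrist_force: [-0.1, 0.1, 0.9]
gripper_width: 0.0297
```

```bash
python3 -c "
from go import *
go((.4441,.3331,.0575,-97))"
```

```text
t 9.85 p [0.444  0.3328 0.057 ] yaw -97.1 F [-0.1  0.1  0.9] M [ 0.06 -0.02  0.03] w 0.0297 z [ 0.011 -0.009 -1.   ] q6 2.23
(0.4441, 0.3331, 0.0575, -97) -> [-0.03 -0.   -0.05] len 0.1 twist -0.1
```

Request:
carry_out --series '[{"translation": [0, 0, 0], "twist": 0, "jaw": -0.6}, {"translation": [0, 0, 0], "twist": 0, "jaw": -1}, {"translation": [0, 0, 0], "twist": 0, "jaw": -1}, {"translation": [0, 0, 0], "twist": 0, "jaw": -1}, {"translation": [0, 0, 0], "twist": -8, "jaw": -1}]'

```text
time: 10.48
eef_pos: [0.4446, 0.3334, 0.0579]
eef_rot: [0.714, -0.7, 0.007, -0.002]
wrist_force: [-0.9, 0.6, 5.2]
gripper_width: 0.0118
```

```bash
python3 -c "
from go import *
st()"
```

```text
t 10.47 p [0.4446 0.3334 0.0579] yaw -88.9 F [-0.9  0.6  5.2] M [ 0.37  0.08 -0.11] w 0.0118 z [ 0.013 -0.008 -1.   ] q6 2.09
```

Request:
carry_out --series '[{"translation": [0, 0, 0], "twist": -10, "jaw": -1}, {"translation": [0, 0, 0], "twist": -20, "jaw": -1}, {"translation": [0, 0, 0], "twist": -30, "jaw": -1}, {"translation": [0, 0, 0], "twist": -40, "jaw": -1}, {"translation": [0, 0, 0], "twist": -50, "jaw": -1}]'

```text
time: 11.1
eef_pos: [0.4446, 0.3335, 0.0578]
eef_rot: [0.944, -0.331, 0.007, 0.001]
wrist_force: [-0.4, -0.3, 1.8]
gripper_width: 0.0117
```

```bash
python3 -c "
from go import *
st()"
```

```text
t 11.10 p [0.4446 0.3335 0.0578] yaw -38.6 F [-0.4 -0.3  1.8] M [ 0.5   0.13 -0.19] w 0.0117 z [ 0.013 -0.007 -1.   ] q6 1.21
```

Request:
carry_out --series '[{"translation": [0, 0, 0], "twist": -8, "jaw": -1}, {"translation": [0, 0, 0], "twist": -16, "jaw": -1}, {"translation": [0, 0, 0], "twist": -22, "jaw": -1}, {"translation": [0, 0, 0], "twist": -26, "jaw": -1}]'

```text
time: 11.6
eef_pos: [0.4447, 0.3335, 0.0579]
eef_rot: [0.994, -0.11, 0.007, 0.003]
wrist_force: [0.2, -0.5, 2.5]
gripper_width: 0.0115
```

```bash
python3 -c "
from go import *
st()"
```

```text
t 11.60 p [0.4447 0.3335 0.0579] yaw -12.7 F [ 0.2 -0.5  2.5] M [ 0.28 -0.01 -1.27] w 0.0115 z [ 0.013 -0.007 -1.   ] q6 0.76
```

Request:
carry_out --series '[{"translation": [0, 0, 0], "twist": -2, "jaw": -1}, {"translation": [0, 0, 0], "twist": 2, "jaw": -1}, {"translation": [0, 0, 0], "twist": 2, "jaw": -0.6}, {"translation": [0, 0, 0], "twist": 2, "jaw": -0.2}]'

```text
time: 12.1
eef_pos: [0.4444, 0.333, 0.0576]
eef_rot: [0.992, -0.126, 0.007, 0.003]
wrist_force: [0.7, -0.5, 0.1]
gripper_width: 0.0336
```

Request:
carry_out --series '[{"translation": [0, 0, -3], "twist": 0, "jaw": 0}, {"translation": [0, 0, -6], "twist": 0, "jaw": 0}, {"translation": [0, 0, -8], "twist": 0, "jaw": 0.2}]'

```text
time: 12.48
eef_pos: [0.4437, 0.3337, 0.1388]
eef_rot: [0.992, -0.126, 0.007, 0.003]
wrist_force: [-0.4, 0.9, -0.2]
gripper_width: 0.0507
```

```bash
python3 -c "
from go import *
go((.4292,.2805,.137,-16),(.4292,.2805,.08,-16))"
```

```text
t 12.47 p [0.4437 0.3337 0.1388] yaw -14.4 F [-0.4  0.9 -0.2] M [-0.01  0.04  0.  ] w 0.0507 z [ 0.014 -0.008 -1.   ] q6 0.79
(0.4292, 0.2805, 0.137, -16) -> [-0.09  5.51  0.2 ] len 5.5 twist 1.6
(0.4292, 0.2805, 0.08, -16) -> [-0.17  5.49  5.9 ] len 8.1 twist 1.6
```

Request:
carry_out --series '[{"translation": [-0.1, 3, 0.2], "twist": 1.5, "jaw": 0.2}, {"translation": [-0.1, 5.5, 0.2], "twist": 1.5, "jaw": 0.2}, {"translation": [-0.1, 5.5, 0.2], "twist": 1.5, "jaw": 0.2}]'

```text
time: 12.85
eef_pos: [0.4282, 0.2793, 0.137]
eef_rot: [0.99, -0.139, 0.007, 0.003]
wrist_force: [0.6, 0.4, -0.0]
gripper_width: 0.0511
```

```bash
python3 -c "
from go import *
go((.4292,.2805,.105,-16),(.4292,.2805,.071,-16))
snap('scene','s4.png');snap('top','t4.png')
a=cv2.imread('pics/s4.png')[190:350,170:370];b=cv2.imread('pics/t4.png')[190:320,110:290]
cv2.imwrite('pics/z4.png',np.hstack([cv2.resize(a,(400,320)),cv2.resize(b,(400,320))]))"
```

```text
t 12.85 p [0.4282 0.2793 0.137 ] yaw -15.9 F [ 0.6  0.4 -0. ] M [0.02 0.05 0.01] w 0.0511 z [ 0.013 -0.009 -1.   ] q6 0.74
(0.4292, 0.2805, 0.105, -16) -> [ 0.02 -0.16  3.2 ] len 3.2 twist 0.1
(0.4292, 0.2805, 0.071, -16) -> [-0.03 -0.17  6.6 ] len 6.6 twist 0.1
```

View pics/z4.png

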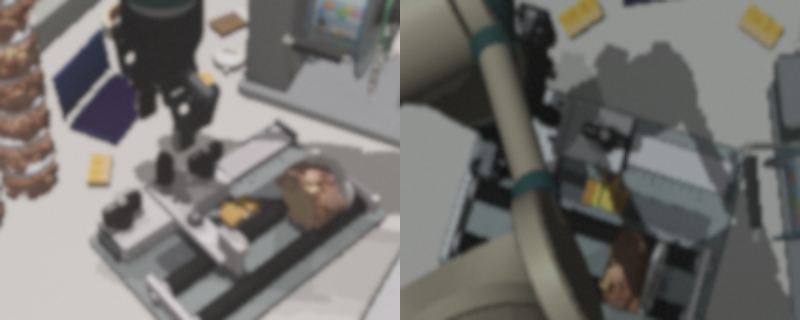

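In the scene view both wings lie along the rail, and the gripper is over the handle (px ≈(252,272)). I descend and grip.

Request:
carry_out --series '[{"translation": [0, -0.1, 3], "twist": 0, "jaw": 0.2}, {"translation": [0, -0.1, 5], "twist": 0, "jaw": 0.2}, {"translation": [0, -0.1, 6.6], "twist": 0, "jaw": 0}, {"translation": [0, -0.1, 6.6], "twist": 0, "jaw": -0.3}, {"translation": [0, -0.1, 6.6], "twist": 0, "jaw": -0.6}]'

```text
time: 13.58
eef_pos: [0.4299, 0.2823, 0.0713]
eef_rot: [0.99, -0.138, 0.006, 0.002]
wrist_force: [-2.1, 1.1, -4.1]
gripper_width: 0.0181
```

Request:
carry_out --series '[{"translation": [0, 0, 0], "twist": 0, "jaw": -1}, {"translation": [0, 0, 0], "twist": 0, "jaw": -1}, {"translation": [0, 0, 0], "twist": 0, "jaw": -1}]'

```text
time: 13.95
eef_pos: [0.4299, 0.2824, 0.0713]
eef_rot: [0.99, -0.138, 0.006, 0.002]
wrist_force: [-0.4, 0.6, -4.5]
gripper_width: 0.0181
```

```bash
python3 -c "
from go import *
s,R,y=st()
e=np.array([-.2783,-.9605,0]);print('tool dir along -y cradle',R.T@e, s['wrist_force']@e)"
```

```text
t 13.95 p [0.4299 0.2824 0.0713] yaw -15.9 F [-0.4  0.6 -4.5] M [0.14 0.24 0.03] w 0.0181 z [ 0.012 -0.006 -1.   ] q6 0.74
tool dir along -y cradle [-0.0044  1.      0.0027] -0.43562839526784436
```

Handle gripped (width 18 mm). The rail direction toward the notch is tool +y. I start with a short pull to confirm it is free.

Request:
carry_out --series '[{"translation": [0, 0.5, 0], "twist": 0, "jaw": -1}, {"translation": [0, 1.0, 0], "twist": 0, "jaw": -1}, {"translation": [0, 1.0, 0], "twist": 0, "jaw": -1}]'

```text
time: 14.32
eef_pos: [0.4267, 0.2717, 0.0713]
eef_rot: [0.99, -0.138, 0.006, 0.003]
wrist_force: [0.0, -1.1, -4.9]
gripper_width: 0.0181
```

```bash
cat > f.py <<'E'
from go import *
s,R,y=st()
e=np.array([-.2783,-.9605,0]);n=np.array([.9605,-.2783,0]);print('travel mm %.2f'%((s['eef_pos']-[.4299,.2824,.0713])@e*1000),'across %.2f'%((s['eef_pos']-[.4299,.2824,.0713])@n*1000),'F along %.2f across %.2f'%(s['wrist_force']@e,s['wrist_force']@n))
E
python3 f.py
```

```text
t 14.32 p [0.4267 0.2717 0.0713] yaw -15.9 F [ 0.  -1.1 -4.9] M [-0.11  0.16  0.01] w 0.0181 z [ 0.012 -0.008 -1.   ] q6 0.72
travel mm 11.17 across -0.07 F along 1.04 across 0.33
```

Request:
carry_out --series '[{"translation": [0, 0.7, 0], "twist": 0, "jaw": -1}, {"translation": [0, 1.4, 0], "twist": 0, "jaw": -1}, {"translation": [0, 2.1, 0], "twist": 0, "jaw": -1}, {"translation": [0, 2.4, 0], "twist": 0, "jaw": -1}]'

```text
time: 14.82
eef_pos: [0.4198, 0.2479, 0.0714]
eef_rot: [0.99, -0.139, 0.006, 0.003]
wrist_force: [-0.6, 1.7, -8.0]
gripper_width: 0.0183
```

```bash
python3 f.py; python3 -c "
from go import *
snap('scene','s5.png');snap('top','t5.png')
a=cv2.imread('pics/s5.png')[190:350,170:370];b=cv2.imread('pics/t5.png')[190:320,110:290]
cv2.imwrite('pics/z5.png',np.hstack([cv2.resize(a,(400,320)),cv2.resize(b,(400,320))]))"
```

```text
t 14.82 p [0.4198 0.2479 0.0714] yaw -15.9 F [-0.6  1.7 -8. ] M [0.37 0.18 0.06] w 0.0183 z [ 0.011 -0.008 -1.   ] q6 0.69
travel mm 35.93 across -0.05 F along -1.48 across -1.07
```

View pics/z5.png

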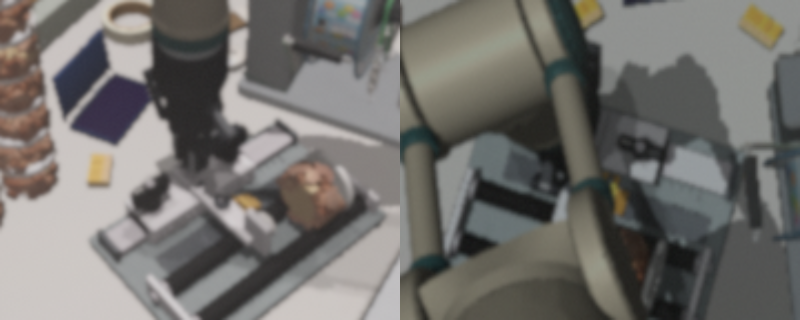

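The saddle is moving with the handle, and the cross arm is nearing the brass block. From here I go in small steps, watching the force.

Request:
carry_out --series '[{"translation": [0, 0.3, 0], "twist": 0, "jaw": -1}, {"translation": [0, 0.6, 0], "twist": 0, "jaw": -1}]'

```text
time: 15.18
eef_pos: [0.4181, 0.2419, 0.0714]
eef_rot: [0.99, -0.138, 0.006, 0.004]
wrist_force: [-0.5, 1.5, -7.1]
gripper_width: 0.018
```

```bash
python3 f.py
```

```text
t 15.18 p [0.4181 0.2419 0.0714] yaw -15.9 F [-0.5  1.5 -7.1] M [ 0.44  0.15 -0.02] w 0.0180 z [ 0.011 -0.009 -1.   ] q6 0.68
travel mm 42.16 across -0.08 F along -1.30 across -0.85
```

Request:
carry_out --series '[{"translation": [0, 0.3, 0], "twist": 0, "jaw": -1}, {"translation": [0, 0.5, 0], "twist": 0, "jaw": -1}]'

```text
time: 15.42
eef_pos: [0.4172, 0.2388, 0.0714]
eef_rot: [0.99, -0.139, 0.006, 0.002]
wrist_force: [0.3, 8.6, -10.3]
gripper_width: 0.0178
```

```bash
python3 f.py
```

```text
t 15.43 p [0.4172 0.2388 0.0714] yaw -16.0 F [  0.3   8.6 -10.3] M [1.39 0.13 0.04] w 0.0178 z [ 0.012 -0.005 -1.   ] q6 0.67
travel mm 45.43 across -0.02 F along -8.31 across -2.04
```

Request:
carry_out --series '[{"translation": [0, 0.2, 0], "twist": 0, "jaw": -1}, {"translation": [0, 0.4, 0], "twist": 0, "jaw": -1}]'

```text
time: 15.68
eef_pos: [0.4167, 0.237, 0.0714]
eef_rot: [0.99, -0.14, 0.007, -0.001]
wrist_force: [-0.4, 8.8, -10.3]
gripper_width: 0.0185
```

```bash
python3 f.py
```

```text
t 15.68 p [0.4167 0.237  0.0714] yaw -16.1 F [ -0.4   8.8 -10.3] M [1.53 0.16 0.06] w 0.0185 z [ 0.013 -0.001 -1.   ] q6 0.66
travel mm 47.29 across -0.05 F along -8.37 across -2.82
```

Request:
carry_out --series '[{"translation": [0, 0.3, 0], "twist": 0, "jaw": -1}, {"translation": [0, 0.5, 0], "twist": 0, "jaw": -1}]'

```text
time: 15.92
eef_pos: [0.416, 0.2344, 0.0714]
eef_rot: [0.99, -0.141, 0.007, -0.003]
wrist_force: [-0.2, 9.5, -10.1]
gripper_width: 0.0183
```

```bash
python3 f.py
```

```text
t 15.93 p [0.416  0.2344 0.0714] yaw -16.2 F [ -0.2   9.5 -10.1] M [1.3  0.19 0.06] w 0.0183 z [ 0.015  0.004 -1.   ] q6 0.65
travel mm 50.00 across -0.04 F along -9.03 across -2.78
```

Request:
carry_out --series '[{"translation": [0, 0.2, 0], "twist": 0, "jaw": -1}, {"translation": [0, 0.4, 0], "twist": 0, "jaw": -1}]'

```text
time: 16.18
eef_pos: [0.4153, 0.2321, 0.0714]
eef_rot: [0.99, -0.141, 0.007, -0.005]
wrist_force: [-0.5, 6.6, -9.0]
gripper_width: 0.0183
```

```bash
python3 f.py
```

```text
t 16.18 p [0.4153 0.2321 0.0714] yaw -16.2 F [-0.5  6.6 -9. ] M [0.99 0.22 0.04] w 0.0183 z [ 0.016  0.007 -1.   ] q6 0.65
travel mm 52.34 across -0.06 F along -6.24 across -2.28
```

Request:
carry_out --series '[{"translation": [0, 0.2, 0], "twist": 0, "jaw": -1}, {"translation": [0, 0.4, 0], "twist": 0, "jaw": -1}]'

```text
time: 16.42
eef_pos: [0.4145, 0.2294, 0.0714]
eef_rot: [0.99, -0.142, 0.007, -0.006]
wrist_force: [-0.4, 5.4, -8.4]
gripper_width: 0.0186
```

```bash
python3 f.py
```

```text
t 16.43 p [0.4145 0.2294 0.0714] yaw -16.3 F [-0.4  5.4 -8.4] M [0.75 0.21 0.03] w 0.0186 z [ 0.016  0.009 -1.   ] q6 0.64
travel mm 55.21 across -0.06 F along -5.05 across -1.92
```

Request:
carry_out --series '[{"translation": [0, 0.2, 0], "twist": 0, "jaw": -1}, {"translation": [0, 0.3, 0], "twist": 0, "jaw": -1}]'

```text
time: 16.68
eef_pos: [0.4138, 0.2272, 0.0714]
eef_rot: [0.99, -0.142, 0.008, -0.006]
wrist_force: [-0.1, 5.1, -7.3]
gripper_width: 0.0184
```

```bash
python3 f.py
```

```text
t 16.68 p [0.4138 0.2272 0.0714] yaw -16.3 F [-0.1  5.1 -7.3] M [0.5  0.21 0.09] w 0.0184 z [ 0.017  0.011 -1.   ] q6 0.63
travel mm 57.54 across -0.07 F along -4.90 across -1.48
```

Request:
carry_out --series '[{"translation": [0, 0.2, 0], "twist": 0, "jaw": -1}, {"translation": [0, 0.2, 0], "twist": 0, "jaw": -1}]'

```text
time: 16.92
eef_pos: [0.4129, 0.2243, 0.0714]
eef_rot: [0.99, -0.141, 0.007, -0.005]
wrist_force: [-0.1, 0.0, -5.2]
gripper_width: 0.0181
```

```bash
python3 f.py
```

```text
t 16.93 p [0.4129 0.2243 0.0714] yaw -16.2 F [-0.1  0.  -5.2] M [-0.33  0.26  0.03] w 0.0181 z [ 0.016  0.009 -1.   ] q6 0.63
travel mm 60.58 across -0.14 F along -0.02 across -0.10
```

Request:
carry_out --series '[{"translation": [0, 0.2, 0], "twist": 0, "jaw": -1}, {"translation": [0, 0.2, 0], "twist": 0, "jaw": -1}]'

```text
time: 17.18
eef_pos: [0.4122, 0.2219, 0.0714]
eef_rot: [0.99, -0.141, 0.007, -0.005]
wrist_force: [-0.3, 0.9, -6.0]
gripper_width: 0.0184
```

```bash
python3 f.py
```

```text
t 17.18 p [0.4122 0.2219 0.0714] yaw -16.2 F [-0.3  0.9 -6. ] M [-0.18  0.22 -0.  ] w 0.0184 z [ 0.016  0.008 -1.   ] q6 0.62
travel mm 63.04 across -0.13 F along -0.81 across -0.58
```

Request:
carry_out --series '[{"translation": [0, 0.1, 0], "twist": 0, "jaw": -1}, {"translation": [0, 0.1, 0], "twist": 0, "jaw": -1}]'

```text
time: 17.42
eef_pos: [0.4122, 0.2215, 0.0714]
eef_rot: [0.99, -0.141, 0.008, -0.006]
wrist_force: [0.8, 4.5, -7.5]
gripper_width: 0.0185
```

```bash
python3 f.py
```

```text
t 17.43 p [0.4122 0.2215 0.0714] yaw -16.3 F [ 0.8  4.5 -7.5] M [0.54 0.24 0.07] w 0.0185 z [ 0.017  0.009 -1.   ] q6 0.62
travel mm 63.43 across -0.08 F along -4.60 across -0.48
```

Request:
carry_out --series '[{"translation": [0, 0.1, 0], "twist": 0, "jaw": -1}, {"translation": [0, 0.1, 0], "twist": 0, "jaw": -1}]'

```text
time: 17.68
eef_pos: [0.4121, 0.2214, 0.0714]
eef_rot: [0.99, -0.142, 0.008, -0.007]
wrist_force: [-0.2, 5.9, -7.7]
gripper_width: 0.0185
```

```bash
python3 f.py
```

```text
t 17.68 p [0.4121 0.2214 0.0714] yaw -16.3 F [-0.2  5.9 -7.7] M [0.69 0.24 0.02] w 0.0185 z [ 0.017  0.011 -1.   ] q6 0.62
travel mm 63.56 across -0.11 F along -5.61 across -1.79
```

The stop resists at about 63.4 mm. The force had fallen to 0 just before, so the ball is in the notch. Now I take off the residual push.

Request:
carry_out --series '[{"translation": [0, 0, 0], "twist": 0, "jaw": -1}, {"translation": [0, -0.04, 0], "twist": 0, "jaw": -1}]'

```text
time: 17.92
eef_pos: [0.4121, 0.2215, 0.0714]
eef_rot: [0.99, -0.142, 0.008, -0.006]
wrist_force: [-0.4, 1.0, -7.1]
gripper_width: 0.0179
```

```bash
python3 f.py
```

```text
t 17.93 p [0.4121 0.2215 0.0714] yaw -16.3 F [-0.4  1.  -7.1] M [ 0.12  0.28 -0.06] w 0.0179 z [ 0.017  0.01  -1.   ] q6 0.62
travel mm 63.39 across -0.12 F along -0.88 across -0.69
```

Request:
carry_out --series '[{"translation": [0, -0.05, 0], "twist": 0, "jaw": -1}, {"translation": [0, -0.05, 0], "twist": 0, "jaw": -1}]'

```text
time: 18.18
eef_pos: [0.4122, 0.2217, 0.0714]
eef_rot: [0.99, -0.141, 0.008, -0.006]
wrist_force: [-0.6, 1.8, -5.7]
gripper_width: 0.0182
```

```bash
python3 f.py
```

```text
t 18.18 p [0.4122 0.2217 0.0714] yaw -16.3 F [-0.6  1.8 -5.7] M [-0.05  0.24 -0.02] w 0.0182 z [ 0.017  0.01  -1.   ] q6 0.62
travel mm 63.22 across -0.14 F along -1.56 across -1.12
```

Checking from the other side: a small pull backwards should meet the opposite notch wall.

Request:
carry_out --series '[{"translation": [0, -0.1, 0], "twist": 0, "jaw": -1}, {"translation": [0, -0.1, 0], "twist": 0, "jaw": -1}]'

```text
time: 18.42
eef_pos: [0.4123, 0.2221, 0.0714]
eef_rot: [0.99, -0.141, 0.007, -0.005]
wrist_force: [-0.3, -1.2, -5.3]
gripper_width: 0.0184
```

```bash
python3 f.py
```

```text
t 18.43 p [0.4123 0.2221 0.0714] yaw -16.2 F [-0.3 -1.2 -5.3] M [-0.4   0.23 -0.04] w 0.0184 z [ 0.016  0.009 -1.   ] q6 0.62
travel mm 62.84 across -0.14 F along 1.22 across 0.08
```

Request:
carry_out --series '[{"translation": [0, -0.1, 0], "twist": 0, "jaw": -1}, {"translation": [0, -0.1, 0], "twist": 0, "jaw": -1}]'

```text
time: 18.68
eef_pos: [0.4123, 0.2225, 0.0713]
eef_rot: [0.99, -0.141, 0.007, -0.005]
wrist_force: [-0.5, -3.7, -4.9]
gripper_width: 0.0185
```

```bash
python3 f.py
```

```text
t 18.68 p [0.4123 0.2225 0.0713] yaw -16.2 F [-0.5 -3.7 -4.9] M [-0.74  0.29  0.02] w 0.0185 z [ 0.016  0.007 -1.   ] q6 0.63
travel mm 62.45 across -0.18 F along 3.67 across 0.51
```

The stop resists in both directions, so it is in the notch with its centre at about 63.0 mm. I settle there and look.

Request:
carry_out --series '[{"translation": [0, 0.06, 0], "twist": 0, "jaw": -1}, {"translation": [0, 0.06, 0], "twist": 0, "jaw": -1}, {"translation": [0, 0.06, 0], "twist": 0, "jaw": -1}]'

```text
time: 19.05
eef_pos: [0.4123, 0.2222, 0.0714]
eef_rot: [0.99, -0.141, 0.007, -0.005]
wrist_force: [-0.1, 0.6, -5.1]
gripper_width: 0.0179
```

```bash
python3 f.py; python3 -c "
from go import *
snap('scene','s6.png');snap('top','t6.png')
a=cv2.imread('pics/s6.png')[190:350,170:370];b=cv2.imread('pics/t6.png')[190:320,110:290]
cv2.imwrite('pics/z6.png',np.hstack([cv2.resize(a,(400,320)),cv2.resize(b,(400,320))]))"; python3 f.py
```

```text
t 19.05 p [0.4123 0.2222 0.0714] yaw -16.2 F [-0.1  0.6 -5.1] M [-0.13  0.32  0.02] w 0.0179 z [ 0.016  0.008 -1.   ] q6 0.63
travel mm 62.66 across -0.13 F along -0.55 across -0.27
t 19.15 p [0.4123 0.2222 0.0714] yaw -16.2 F [-0.7 -0.  -6.6] M [-0.12  0.25 -0.06] w 0.0182 z [ 0.016  0.008 -1.   ] q6 0.63
travel mm 62.68 across -0.12 F along 0.22 across -0.69
```

View pics/z6.png

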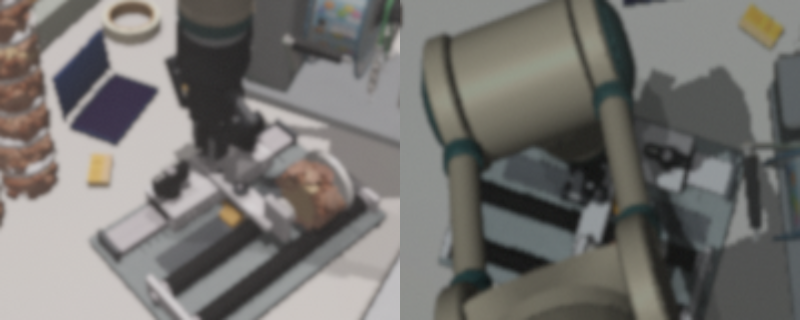

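The cross arm sits over the middle of the brass block, with only its +y ramp showing at scene px ≈(285,298). The can is untouched, both wings lie along the rail, and the residual force along the rail is under 1 N. I hand it in.

```bash
python3 -c "
from cell import arm
print(arm.job_done())"
```

```text
the job is handed in; nothing more can be done
None
```

The end stop is resting in the notch of the brass index block with both clamps fully loose, and the gripper is still holding the handle. I handed the job in at about 19 s.

- **Knobs:** I turned knob_a and then knob_b anticlockwise to their loose end stops. The resisting moment rose from about 0.1 to over 1 N m at each stop. In the pictures taken afterwards, both wings lie along the rail.
- **Slide to the notch:** I slid the stop by its handle, which took about 1 N until the ramp. The ramp took 8–9 N from about 45 mm of travel. The force fell to zero at about 60.6 mm, when the ball dropped in.
- **In the notch:** A small push in either direction met a springy resistance of 4–6 N. The last travel reading was 62.7 mm, against about 62 mm measured from the cameras. At rest, the force along the rail was under 1 N.
- **Surroundings:** In the last picture the can was on its rollers, with the stop disc clear of it. The bystanders in view had not moved.

Three checks were not perfect:
- **First grasp:** My first grasp of knob_a was about 7 mm off-centre and too shallow, so I opened and regripped before turning.
- **Cameras:** The two cameras disagreed by about 4 mm, so I used the average and confirmed it by feel.
- **Vertical force:** About 5–6 N of downward force stayed on the wrist while holding the handle. I left it because it was small.

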